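Switch off the curing table and lift the cast post with tongs

TASK

The small cast post on the model maker's curing table is done: first turn the table's selector clockwise to off, so that its pointer rests at the one long mark. Then pick up the tongs, close them on the tall round post (not the flat square cap) and lift it about ten centimetres clear of the plate, keeping it upright and touching it only with the tongs. Leave the cap, the thread spool and the glue bottle where they are, and finish while still holding the post up in the tongs.

Things in the scene. Friction and masses are not known exactly. Their poses are not given: they have to be found in the camera images.
- curing_table: fixed low grey box, 180 (x) x 340 (y) x 45 mm high, origin at the centre of its underside. The white plate on which the castings stand is level with its top and covers its own y from -160 to +62 mm; the control deck with the selector is the rest, at its +y end.
- selector (a joint): knob angle (rad), + anticlockwise seen from above. Clicks into -0.6, 0, 0.6, 1.2; sprung detents, bumps at -0.3, 0.3, 0.9 (about 0.05 N m); stops at -0.75, 1.35. Starts at 0.6 or 1.2. 0 is off: the pointer at the one long white mark on the deck (22 mm; the other three are 5 mm), along the curing table's +x.
- selector_grip (a point): on the selector's vertical axis, 28 mm above the deck (73 mm above the bench). Black bar grip 44 x 13 mm, sides upright from 6 to 36 mm above the deck, on a disc 48 mm across, 6 mm high. Its x axis points along the bar to the pointer end, which has a white line on top and on its end face.
- tongs: loose aluminium spring tongs lying flat, 206 mm long, 20 mm high, 100 g. Origin: underside at the gripping place, near the centre of mass; +x to the tips, z up. Its own arm is straight along x, outer face y = -17 mm, inner face of its tip pad y = -7 mm; flush with its finger when held. The other arm (+y) is hinged at x -90, y +10 mm. Grip across y at x = 0, on the black outer patches (50 mm long).
- tongs_jaw (a joint): angle q of the hinged arm (rad): 0.16 open (sprung), 0 arms parallel, about 0.03 closed on the post. Outer width at the grip x = 0: 34 mm + 90 mm x q (48 open, 37 on the post). Gap between tip pads: 14 mm + 190 mm x q (44 open, 20 on the post). 7 N at the grip starts to close it, 9 N closes it fully.
- tongs_tip (a point): point fixed on the tongs at x +100, y +3, z +10 mm in their frame (axes as theirs): the middle between the tip pads (16 mm long, 20 mm high) when closed on the post's shaft.
- post: loose grey cast post standing upright on the plate, round, 62 mm high, 25 g; foot 30 mm across, straight shaft 20 mm across from 9 to 54 mm height, top disc 26 mm across. Origin at the centre of its underside.
- pier_cap: loose grey cast cap lying on the plate, leave it: square, stepped, 36 x 36 mm, 16 mm high. Origin at the centre of its underside.
- spool: loose red thread spool standing on the bench, leave it: 40 mm across, 36 mm high. Origin at the centre of its underside.
- glue: loose white glue bottle standing on the bench, leave it: 48 mm across, 110 mm high. Origin at the centre of its underside.
Things that resemble listed ones, but are neither listed nor needed, are in the scene too. There is more than one size of the tongs; the job needs the largest. What is shaped like the post but brown is not meant.

How it is judged:
By the outcome, as a careful person would: the job done as asked, in the order asked, and still so for the second after the job is handed in, while the arm keeps its last pose, push and grip.
It also fails if it takes over 54 s, if anything falls off the work surface, if the arm or the gripper's body presses on something with over 40 N, if the wrist force passes 120 N, or if a joint passes its speed limit or range.

ROBOT

A 6-joint arm with a two-finger parallel gripper is mounted at the origin on the work surface. World frame = base frame: x ahead of the robot, y to its left, z up, the work surface at z = 0. Lengths are in m, angles in degrees, forces in N, time in s.
With the tool pointing down it reaches from about 0.25 to 0.8 m from the base axis. Payload 8.5 kg.
Tool frame: the origin (TCP) lies midway between the tips of the shut fingers; the grasp point (between the pads) lies 19 mm behind it; z points along the fingers, y is the line along which they close (so a half turn about z gives the same grasp; the last joint's range is limited). The gripper opens to 85 mm and grips with 20 to 120 N. Pads are 22 mm wide; open, the fingers measure 114 mm over their backs; the gripper's body (76 mm by 85 mm) begins 54 mm behind the grasp point. The pads swing forward as they close: fully open they stand 13 mm farther back than shut.
Start: joints at [-68.755, 13.648, -0.773, 75.585, 0, 90], TCP at [0.19, -0.489, 0.231] pointing down, gripper open.
Joint ranges: [-152.45, 152.45], [-59.26, 108.67], [-65.41, 83.53], [-104.44, 129.93], [-82.83, 76.93], [-180, 180]. Speed limits (degrees/s): [127.2, 127.2, 159.86, 180, 180, 180].

INTERFACE

Orientations are given as [roll, pitch, yaw] about the fixed x, y, z axes, in that order (R = Rz(yaw) Ry(pitch) Rx(roll)).
In Python, from cell import bot gives the robot as it stands. The module is installed in compiled form; this text tells all that it offers.
- The arm moves only by the tool play_rows, never from a script. Its argument "increments" is a list that holds one entry, the list of rows, each a list of 6 numbers: the shift along the tool's x, y, z in m, then the turn, a rotation vector about the tool's x, y, z in rad. In form: [[[tx, ty, tz, rx, ry, rz], ...]]. A call has 1 to 8 rows; each row shifts and turns the commanded pose from where the row before left it, along the tool's axes as they then stand; what a row does not reach is not made up. A row lasts 1/12 s, in which the tool goes at most 41.7 mm and 7.16 degrees, less where a joint would pass 70% of its speed; a pose out of reach is approached as far as the arm can. A call is refused whole if a number of a shift passes 0.0417 or a number of a turn 0.125, either way. A call with a gripper value outside its range is refused whole. "hand" is the finger opening in m, from 0 to 0.0854, set as the call begins (left out, the last holds). The fingers move at their own pace and stop on an object; "newtons" is the grip in N (left out, the last holds). Time passes only in rows, so rows that do not move let the fingers close. It gives the time, the measured TCP pose, the force, the opening and the grip force at its end, in the units of the state.
- bot.read_state(): the state, without advancing time (a new reading comes with each control period).
- bot.capture(name): name is "side" or "top"; returns a dict with "image" (384x512x3 uint8, blue, green, red), "range_z" (384x512 float32, m along the optical axis (not along the pixel's ray), 0 where there is no reading), "vertical_fov" (degrees; the focal length in pixels is half the picture's height over the tangent of half this angle, whatever the lens; pixels are square), "cx", "cy" (the principal point, pixels), "D" ([k1, k2, p1, p2, k3] as OpenCV has them; the pictures are not rectified), "world_to_cam" (4x4, takes a point from world to camera coordinates). Camera axes: x right, y down, z forward; pixel columns grow to the right and rows downward; lengths in m; the calibration is good to about 2 mm. A picture is of the moment at which its call begins.
- bot.close_job(): hands the job in; it is judged then, once.
The state is a dict: "clock": time; "joints": joint angles; "joint_velocities": joint speeds; "effort": joint torques, N m; "ee_pos": TCP position; "tcp_rot": TCP orientation; "contact_force": force on the tool from outside, world axes, zero at the start; "moment": the same for the moment, N m; "grip_width": opening from 0.0 (shut) to 1.0 (fully open); "grasp_force": force on a finger pad.
Only numpy, scipy, OpenCV 4.12 (cv2) and the standard library are available. Lean on these libraries where they do the work, as an engineer would, in place of code of your own. Each camera call takes 0.05 s, during which the arm holds its last target. There are 200 camera calls.

## Working session

There is one attempt and no reset: what is moved stays moved. The work goes in short steps, Python scripts to look and compute and a tool call to move; the robot and the scene stay as the last step left them, time stands still between calls to the robot, and variables do not carry over. Pictures are saved under pics/ and viewed, at most 10 in all, crops included, and the job is handed in when it is done.

Besides the shell and the picture viewer there is one more tool, called after ">>>" as name(argument=value, ...) on one line, values as JSON. play_rows: Moves the arm, as the interface text tells. Its arguments: {"type":"object","properties":{"increments":{"type":"array"},"hand":{"type":"number"},"newtons":{"type":"number"}},"required":["increments"]}

```bash
mkdir -p pics
cat > h.py <<'E'
import numpy as np, cv2
from cell import bot
def cam(n):
    c=bot.capture(n); im=c["image"]; H,W=im.shape[:2]
    f=H/2/np.tan(np.radians(c["vertical_fov"])/2)
    c["K"]=np.array([[f,0,c["cx"]],[0,f,c["cy"]],[0,0,1]]); c["D"]=np.array(c["D"],float)
    c["T"]=np.array(c["world_to_cam"]); return c
def ray(c,uv):
    uv=np.array(uv,float).reshape(-1,1,2)
    p=cv2.undistortPoints(uv,c["K"],c["D"]).reshape(-1,2)
    R=c["T"][:3,:3];t=c["T"][:3,3]
    return -R.T@t, np.c_[p,np.ones(len(p))]@R
def onz(c,uv,z):
    o,d=ray(c,uv); return o+d*((z-o[2])/d[:,2])[:,None]
def depth(c,uv):
    o,d=ray(c,uv); uv=np.array(uv).reshape(-1,2).astype(int)
    return o+d*c["range_z"][uv[:,1],uv[:,0]][:,None]
def proj(c,P):
    T=c["T"]; r=cv2.Rodrigues(T[:3,:3])[0]
    return cv2.projectPoints(np.array(P,float).reshape(-1,1,3),r,T[:3,3],c["K"],c["D"])[0].reshape(-1,2)
E
cat > a.py <<'E'
from h import *
import pickle
s=bot.read_state();print(s["clock"],s["ee_pos"],s["tcp_rot"],s["grip_width"])
for n in("top","side"):
    c=cam(n);pickle.dump(c,open(n+".pkl","wb"));cv2.imwrite(f"pics/{n}0.png",cv2.resize(c["image"],(800,600),interpolation=cv2.INTER_CUBIC))
    print(n,c["K"][0,0],c["cx"],c["cy"],c["D"],np.round(c["T"],3).tolist(),(c["range_z"]>0).mean())
E
python3 a.py
```

```text
0.0 [ 0.19010102 -0.48894485  0.23067935] [-1.79919420e+02  1.44536960e-03  2.12475387e+01] 0.998159779313287
top 384.961514396237 251.44219926983308 196.08366628131137 [-0.05810715  0.          0.          0.          0.        ] [[0.137, -0.991, -0.001, -0.088], [-0.969, -0.134, -0.21, 0.509], [0.208, 0.029, -0.978, 0.849], [0.0, 0.0, 0.0, 1.0]] 0.9959665934244791
side 375.5262958896864 254.9521647355561 194.3560610252668 [0.02631003 0.         0.         0.         0.        ] [[-0.953, -0.304, 0.017, 0.47], [-0.225, 0.666, -0.712, 0.177], [0.205, -0.682, -0.702, 0.769], [0.0, 0.0, 0.0, 1.0]] 0.9961446126302084
```

View pics/top0.png

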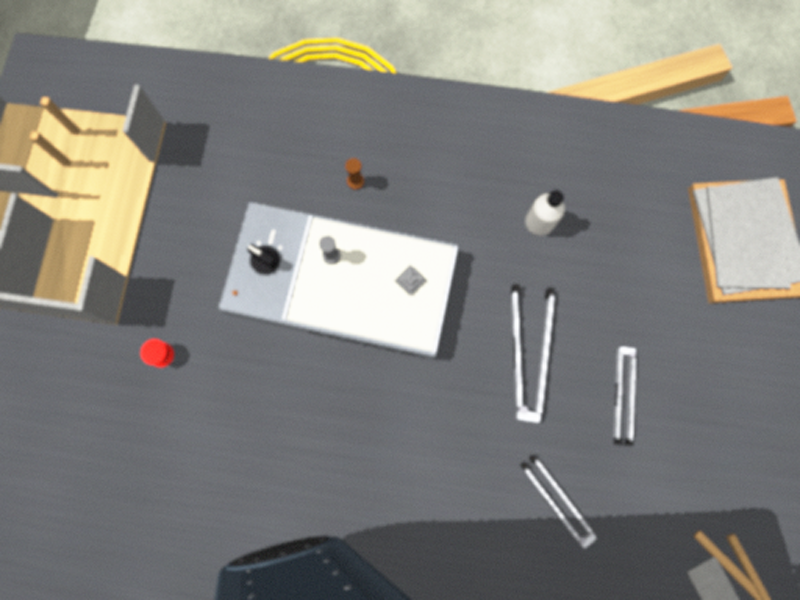

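View pics/side0.png

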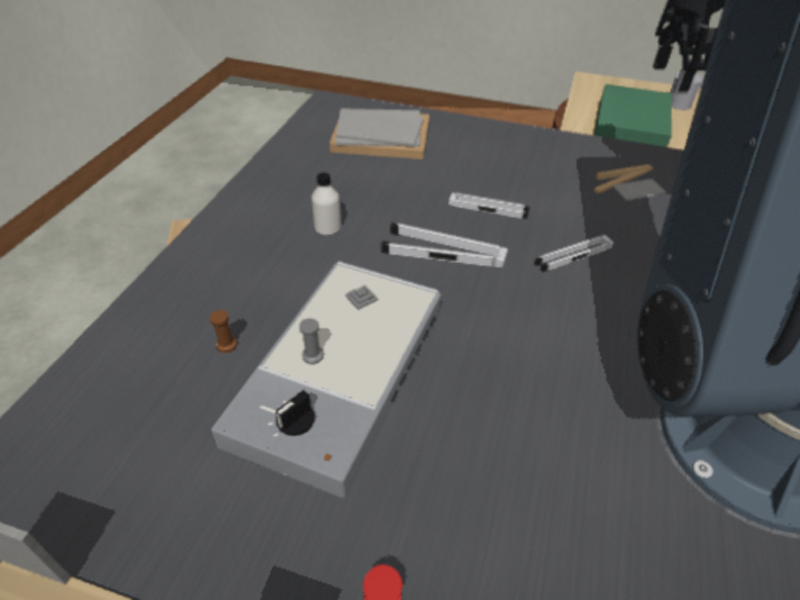

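The top view shows the table (box corners about (250,205), (458,243), (435,355), (220,308)), knob (265,258), post (330,250), cap (410,280), spool (157,352) and glue (545,213). There are three tongs: A at (533,355), B at (625,395) and C at (558,500). A is the longest and open, so it fits. The brown post lookalike at (355,173) is not meant. The side view agrees: knob (295,412), post (310,340), tongs A (445,245).

```bash
cat > m.py <<'E'
from h import *
import pickle
t=pickle.load(open("top.pkl","rb"));s=pickle.load(open("side.pkl","rb"))
k=1/1.5625
def P(c,u,v,z): return np.round(onz(c,[[u*k,v*k]],z)[0],4)
# tables: bright/greyish large contour by depth height
for n,c in(("top",t),("side",s)):
    H,W=c["image"].shape[:2]; uu,vv=np.meshgrid(np.arange(W),np.arange(H))
    o,d=ray(c,np.c_[uu.ravel(),vv.ravel()]); X=(o+d*c["range_z"].ravel()[:,None]).reshape(H,W,3); c["X"]=X
    roi=(X[...,0]>.25)&(X[...,0]<.75)&(X[...,1]>-.15)&(X[...,1]<.35)
    m=(roi&(abs(X[...,2]-.045)<.006)).astype(np.uint8)
    m=cv2.morphologyEx(m,cv2.MORPH_CLOSE,np.ones((15,15)))
    cs=max(cv2.findContours(m,0,2)[0],key=cv2.contourArea)
    w=onz(c,cs.reshape(-1,2),.045)[:,:2].astype(np.float32)
    r=cv2.minAreaRect(w);print(n,"table",r,np.median(X[...,2][m>0]))
    # tall things
    m=(roi&(X[...,2]>.06)&(X[...,2]<.14)).astype(np.uint8)
    N,L,st,ce=cv2.connectedComponentsWithStats(m)
    for i in range(1,N):
        if st[i,4]>20:
            q=X[L==i];print("  blob",st[i],np.round(q.min(0),3),np.round(q.max(0),3),np.round(np.median(q,0),3))
    g=cv2.cvtColor(c["image"],6)
    m=((g>150)&(abs(X[...,2]-.012)<.02)&(X[...,1]<-.08)&(X[...,1]>-.45)&(X[...,0]>.15)&(X[...,0]<.6)).astype(np.uint8)
    N,L,st,ce=cv2.connectedComponentsWithStats(m)
    for i in range(1,N):
        if st[i,4]>60:
            q=onz(c,np.c_[np.where(L==i)[::-1]],.02)[:,:2].astype(np.float32);print("  bright",st[i],cv2.minAreaRect(q),"z95",np.percentile(X[L==i][:,2],[50,95]))
a=cv2.resize(t["image"][120:280,130:380],(800,512),interpolation=2)
cv2.imwrite("pics/topcrop.png",a)
a=cv2.resize(s["image"][130:310,130:340],None,fx=3.3,fy=3.3,interpolation=2)
cv2.imwrite("pics/sidecrop.png",a)
E
python3 m.py
```

```text
top table ((0.5529121160507202, 0.07186933606863022), (0.3392978608608246, 0.17981630563735962), 85.41129302978516) 0.04426112028815116
  blob [221 101  10  10  64] [0.719 0.065 0.06 ] [0.745 0.089 0.064] [0.731 0.076 0.061]
  blob [204 151  12  15 134] [0.572 0.077 0.06 ] [0.597 0.101 0.109] [0.581 0.088 0.105]
  blob [158 156  19  16 132] [0.55  0.168 0.061] [0.577 0.212 0.084] [0.562 0.187 0.079]
  bright [327 187  28  84 790] ((0.47529277205467224, -0.23823149502277374), (0.1994916796684265, 0.06658382713794708), 4.626554012298584) z95 [0.01632031 0.02141206]
  bright [393 221  14  61 475] ((0.4407992660999298, -0.38576388359069824), (0.14182990789413452, 0.03002956137061119), 1.1691246032714844) z95 [0.01004505 0.01522955]
  bright [343 295  31  40 164] ((0.2805621325969696, -0.2979333996772766), (0.10980550944805145, 0.00796093326061964), 43.875022888183594) z95 [0.01028402 0.01571424]
  bright [336 300  27  35 136] ((0.27159976959228516, -0.27803856134414673), (0.09400810301303864, 0.00795332994312048), 43.97515869140625) z95 [0.01059566 0.01551311]
side table ((0.556961476802
[... 275 characters left out ...]
[0.734 0.078 0.063]
  blob [191 204  13  23 235] [0.576 0.077 0.06 ] [0.601 0.103 0.111] [0.586 0.095 0.102]
  blob [176 250  23  23 280] [0.553 0.169 0.06 ] [0.581 0.212 0.086] [0.565 0.193 0.079]
  bright [288 124  46  15 313] ((0.4429454505443573, -0.3741868734359741), (0.1349334418773651, 0.04074334353208542), 1.786407470703125) z95 [0.01069227 0.01633133]
  bright [249 144  76  27 797] ((0.47792166471481323, -0.22518035769462585), (0.19596564769744873, 0.08276482671499252), 0.9049876928329468) z95 [0.01477982 0.02207137]
  bright [347 154  30  11  74] ((0.2827347218990326, -0.28867805004119873), (0.09725621342658997, 0.011159168556332588), 44.910179138183594) z95 [0.0132891  0.01677671]
```

View pics/topcrop.png

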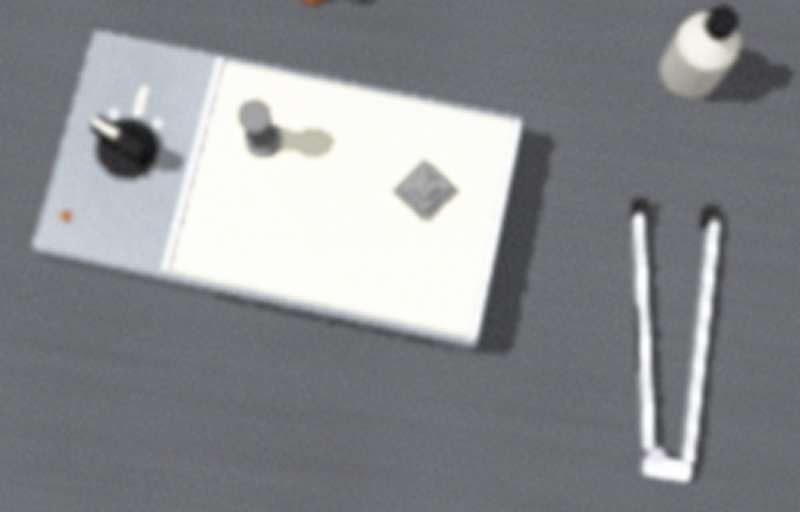

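View pics/sidecrop.png

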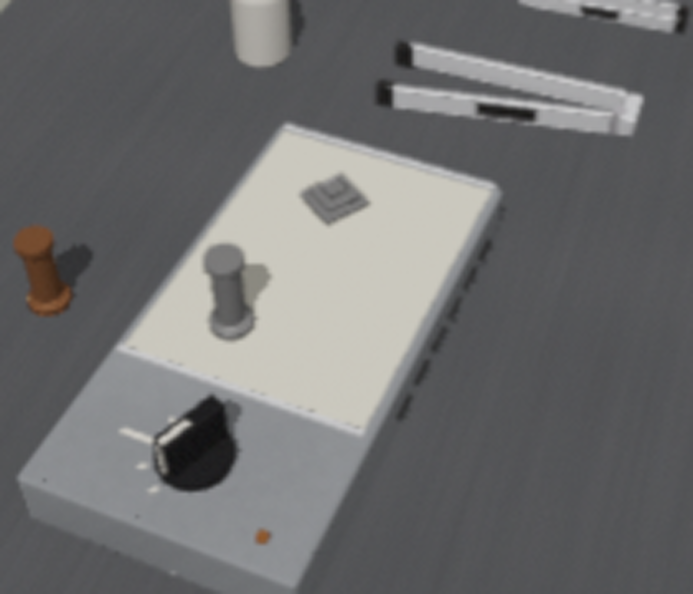

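The crops confirm tongs A: own arm on the right at top crop (700,335), hinged arm on the left, tips toward the top. The grey post is at (255,118), and the knob's pointer end is up-left at (105,128), anticlockwise of the long mark (142,100). Next I fit each pose from both views.

```bash
cat > m2.py <<'E'
from h import *
exec(open("m.py").read().split("# tables")[0].split("import pickle")[1].join(["import pickle",""]))
def tri(ua,ub):
    oa,da=ray(t,[ua]);ob,db=ray(s,[ub]);da=da[0]/np.linalg.norm(da);db=db[0]/np.linalg.norm(db)
    l=np.linalg.lstsq(np.c_[da,-db],ob-oa,rcond=None)[0];p,q=oa+l[0]*da,ob+l[1]*db
    return np.round((p+q)/2,4),np.round(np.linalg.norm(p-q),4)
for n,c in(("top",t),("side",s)):
    H,W=c["image"].shape[:2]; uu,vv=np.meshgrid(np.arange(W),np.arange(H))
    o,d=ray(c,np.c_[uu.ravel(),vv.ravel()]); X=(o+d*c["range_z"].ravel()[:,None]).reshape(H,W,3);c["X"]=X
    g=cv2.cvtColor(c["image"],6)
    near=lambda x,y,r:(np.hypot(X[...,0]-x,X[...,1]-y)<r)
    # knob bar top
    m=near(.563,.19,.035)&(X[...,2]>.075); uv=np.c_[np.where(m)[::-1]]
    w=onz(c,uv,.081)[:,:2].astype(np.float32);r=cv2.minAreaRect(w);e=np.linalg.eigh(np.cov(w.T))[1][:,1]
    print(n,"bar",r,"axis",np.degrees(np.arctan2(e[1],e[0]))%180,m.sum()); c["bar"]=uv.mean(0)
    md=near(.563,.19,.035)&(g>150)&(X[...,2]>.055);w=onz(c,np.c_[np.where(md)[::-1]],.081)
    print("  white line mean",w.mean(0))
    # post top
    m=near(.583,.09,.03)&(X[...,2]>.1); uv=np.c_[np.where(m)[::-1]]
    w=onz(c,uv,.107)[:,:2].astype(np.float32);print("  posttop",cv2.minEnclosingCircle(w),w.mean(0),np.median(X[m][:,2]));c["pt"]=uv.mean(0)
    m=near(.583,.09,.03)&(X[...,2]>.052)&(X[...,2]<.1);print("  post body depth xy",X[m].mean(0))
    # tongs
    m=((g>150)&(X[...,2]>.004)&(X[...,2]<.03)&(X[...,1]<-.17)&(X[...,1]>-.32)&(X[...,0]>.36)&(X[...,0]<.6))
    q=onz(c,np.c_[np.where(m)[::-1]],.02)[:,:2]; 
    hi=m.astype(np.uint8)
    for lo,hi_ in((-.235,-.17),(-.32,-.235)):
        a=q[(q[:,1]>lo)&(q[:,1]<hi_)&(q[:,0]>.41)];l=cv2.fitLine(a.astype(np.float32),cv2.DIST_HUBER,0,.01,.01).ravel()
        print("  arm dir",np.degrees(np.arctan2(l[1]*np.sign(l[0]),abs(l[0]))),"y at x=.45,.55",l[3]+l[1]/l[0]*(np.array([.45,.55])-l[2]),"n",len(a))
    print("  tongs x range bright",np.percentile(q[:,0],[0,1,99,100]))
    md=(g<45)&(X[...,1]<-.15)&(X[...,1]>-.32)&(X[...,0]>.5)&(X[...,0]<.6)&(X[...,2]>.008)
    N,L,st,ce=cv2.connectedComponentsWithStats(md.astype(np.uint8))
    for i in range(1,N):
        if st[i,4]>12: print("  tip",onz(c,[ce[i]],.015)[0],st[i,4],ce[i])
    if n=="side":
        md=(g<60)&(X[...,1]<-.15)&(X[...,1]>-.32)&(X[...,0]>.4)&(X[...,0]<.54)&(X[...,2]>.004)
        N,L,st,ce=cv2.connectedComponentsWithStats(md.astype(np.uint8))
        for i in range(1,N):
            if st[i,4]>12: print("  patch",onz(c,[ce[i]],.010)[0],st[i],X[L==i].mean(0))
print("tri bar",tri(t["bar"],s["bar"]),"post",tri(t["pt"],s["pt"]))
E
python3 m2.py
```

```text
top bar ((0.562865674495697, 0.18945655226707458), (0.04490146413445473, 0.013446186669170856), 65.67426300048828) axis 65.8533169640929 108
  white line mean [0.56887952 0.20039502 0.081     ]
  posttop ((0.5838639736175537, 0.08881213515996933), 0.01337413303554058) [0.58396757 0.08882844] 0.10568801632521058
  post body depth xy [0.57846801 0.08615388 0.06733649]
  arm dir 8.251136 y at x=.45,.55 [-0.21931823 -0.2048169 ] n 216
  arm dir -1.7221918 y at x=.45,.55 [-0.2570547 -0.2600614] n 222
  tongs x range bright [0.37793182 0.37896811 0.57233608 0.57538059]
side bar ((0.566004753112793, 0.19172024726867676), (0.04571017622947693, 0.016734732314944267), 64.36994934082031) axis 66.30871222120133 174
  white line mean [0.57230997 0.19825001 0.081     ]
  posttop ((0.5879056453704834, 0.09134338796138763), 0.015191684477031231) [0.58752346 0.09126112] 0.10774714848680456
  post body depth xy [0.58528379 0.09577658 0.07062434]
  arm dir 8.145792 y at x=.45,.55 [-0.21339054 -0.19907689] n 274
  arm dir -1.8918861 y at x=.45,.55 [-0.24864461 -0.25194777] n 344
  tongs x range bright [0.38037503 0.38274604 0.57087133 0.57647705]
  tip [ 0.58452215 -0.25463976  0.015     ] 19 [251.57894737 146.10526316]
  tip [ 0.58337028 -0.20131085  0.015     ] 15 [245.86666667 157.6       ]
  patch [ 0.48307295 -0.21577814  0.01      ] [275 162  17   4  44] [ 0.48253789 -0.21301523  0.0123317 ]
tri bar (array([0.5656, 0.1905, 0.0782]), np.float64(0.0039)) post (array([0.5866, 0.0896, 0.1047]), np.float64(0.0037))
```

Knob axis (0.5645, 0.1905), bar at about 65°, with 0 at about -4.6°, so it starts at 1.2. Post at about (0.586, 0.090), tongs grip at about (0.484, -0.233) with yaw about -1.4°. Moving now toward the knob.

>>> play_rows(increments=[[[0.0248,-0.0207,0,0,0,0],[0.0248,-0.0207,0,0,0,0],[0.0248,-0.0207,0,0,0,0],[0.0248,-0.0207,0,0,0,0],[0.0248,-0.0207,0,0,0,0],[0.0248,-0.0207,0,0,0,0],[0.0248,-0.0207,0,0,0,0],[0.0248,-0.0207,0,0,0,0]]], hand=0.05, newtons=20)

```text
clock: 0.77
ee_pos: [0.3154, -0.2615, 0.2311]
tcp_rot: [-180.0, 0.0, 21.2]
contact_force: [0.8, -0.8, 0.2]
grip_width: 0.586
grasp_force: 0.0
```

```bash
cat > w.py <<'E'
import sys
from h import *
from scipy.spatial.transform import Rotation as Ro
s=bot.read_state();R=Ro.from_euler("xyz",s["tcp_rot"],degrees=True)
print("t",s["clock"],"pos",np.round(s["ee_pos"],4),"rot",np.round(s["tcp_rot"],2),"j",np.round(s["joints"],1),"F",np.round(s["contact_force"],1),"M",np.round(s["moment"],2),"w",round(s["grip_width"]*.0854,4),"g",s["grasp_force"])
if len(sys.argv)>4:
    g=np.array(sys.argv[1:4],float);y=float(sys.argv[4])
    print("shift",np.round(R.inv().apply(g-s["ee_pos"]),4),"turn",np.round((R.inv()*Ro.from_euler("xyz",[180,0,y],degrees=True)).as_rotvec(),3))
E
python3 w.py .5645 .1905 .2 65
```

```text
t 0.7667 pos [ 0.3154 -0.2615  0.2311] rot [-179.98    0.     21.22] j [-39.7   2.3 -14.4  73.3   0.  119.1] F [ 0.8 -0.8  0.2] M [ 0.   -0.06  0.01] w 0.0501 g 0.0
shift [ 0.3959 -0.3312  0.0312] turn [-0.    -0.    -0.764]
```

>>> play_rows(increments=[[[0,0,0,0,0,0.125],[0,0,0,0,0,0.125],[0,0,0,0,0,0.125],[0,0,0,0,0,0.125],[0,0,0,0,0,0.125],[0,0,0,0,0,0.125],[0,0,0,0,0,0.125],[0,0,0,0,0,0.125]]])

```text
clock: 1.43
ee_pos: [0.315, -0.2629, 0.231]
tcp_rot: [-180.0, 0.0, -36.4]
contact_force: [-0.1, 0.3, -0.3]
grip_width: 0.586
grasp_force: 0.0
```

>>> play_rows(increments=[[[0,0,0,0,0,0.125],[0,0,0,0,0,0.125],[0,0,0,0,0,0.125],[0,0,0,0,0,0.125],[0,0,0,0,0,0.125],[0,0,0,0,0,0.125],[0,0,0,0,0,0.125],[0,0,0,0,0,0.125]]])

```text
clock: 2.1
ee_pos: [0.1227, -0.3658, 0.2315]
tcp_rot: [-170.6, 4.2, -78.9]
contact_force: [0.3, 0.1, 0.3]
grip_width: 0.584
grasp_force: 0.0
```

>>> play_rows(increments=[[[0,0,0,0,0,0.125],[0,0,0,0,0,0.125],[0,0,0,0,0,0.125]]])

```text
clock: 2.35
ee_pos: [0.035, -0.3666, 0.2317]
tcp_rot: [-168.1, 8.0, -94.4]
contact_force: [0.1, -1.0, 0.6]
grip_width: 0.583
grasp_force: 0.0
```

>>> play_rows(increments=[[[-0.0322,-0.0022,0.0063,0,0,0],[-0.0322,-0.0022,0.0063,0,0,0],[-0.0322,-0.0022,0.0063,0,0,0],[-0.0322,-0.0022,0.0063,0,0,0],[-0.0322,-0.0022,0.0063,0,0,0],[-0.0322,-0.0022,0.0063,0,0,0],[-0.0322,-0.0022,0.0063,0,0,0],[-0.0322,-0.0022,0.0063,0,0,0]]])

```text
clock: 3.02
ee_pos: [0.0622, -0.1044, 0.2219]
tcp_rot: [-167.2, 7.9, -93.3]
contact_force: [-0.2, -0.3, 0.7]
grip_width: 0.583
grasp_force: 0.0
```

>>> play_rows(increments=[[[-0.0322,-0.0022,0.0063,0,0,0],[-0.0322,-0.0022,0.0063,0,0,0],[-0.0322,-0.0022,0.0063,0,0,0],[-0.0322,-0.0022,0.0063,0,0,0],[-0.0322,-0.0022,0.0063,0,0,0],[-0.0322,-0.0022,0.0063,0,0,0],[-0.0322,-0.0022,0.0063,0,0,0],[-0.0322,-0.0022,0.0063,0,0,0]]])

```text
clock: 3.68
ee_pos: [0.0918, 0.1464, 0.2131]
tcp_rot: [-166.7, 7.9, -93.4]
contact_force: [-0.4, -0.4, 0.7]
grip_width: 0.583
grasp_force: 0.0
```

```bash
python3 w.py .5645 .1905 .056 -115
```

```text
t 3.6833 pos [0.0918 0.1464 0.2131] rot [-166.68    7.9   -93.37] j [-99.8 -54.7 -40.7 113.3  12.4 173.5] F [-0.4 -0.4  0.7] M [-0.1   0.19  0.06] w 0.0498 g 0.0
shift [-0.0496 -0.4185  0.2692] turn [-0.203  0.179  0.359]
```

The wrist went to its limit: I turned it the wrong way. I'll back out along the same path and turn the other way.

```bash
python3 w.py .035 -.3666 .235 21
```

```text
t 3.6833 pos [0.0918 0.1464 0.2131] rot [-166.68    7.9   -93.37] j [-99.8 -54.7 -40.7 113.3  12.4 173.5] F [-0.4 -0.4  0.7] M [-0.1   0.19  0.06] w 0.0498 g 0.0
shift [ 0.5075  0.0045 -0.0961] turn [-0.287 -0.144 -1.998]
```

>>> play_rows(increments=[[[0.0317,0.0003,-0.006,0,0,0],[0.0317,0.0003,-0.006,0,0,0],[0.0317,0.0003,-0.006,0,0,0],[0.0317,0.0003,-0.006,0,0,0],[0.0317,0.0003,-0.006,0,0,0],[0.0317,0.0003,-0.006,0,0,0],[0.0317,0.0003,-0.006,0,0,0],[0.0317,0.0003,-0.006,0,0,0]]])

```text
clock: 4.35
ee_pos: [0.0632, -0.0309, 0.2213]
tcp_rot: [-167.2, 7.3, -93.5]
contact_force: [-0.2, 0.3, 0.0]
grip_width: 0.587
grasp_force: 0.0
```

>>> play_rows(increments=[[[0.0317,0.0003,-0.006,0,0,0],[0.0317,0.0003,-0.006,0,0,0],[0.0317,0.0003,-0.006,0,0,0],[0.0317,0.0003,-0.006,0,0,0],[0.0317,0.0003,-0.006,0,0,0],[0.0317,0.0003,-0.006,0,0,0],[0.0317,0.0003,-0.006,0,0,0],[0.0317,0.0003,-0.006,0,0,0]]])

```text
clock: 5.02
ee_pos: [0.0342, -0.2876, 0.2345]
tcp_rot: [-167.2, 7.4, -93.4]
contact_force: [0.6, 0.2, 0.1]
grip_width: 0.585
grasp_force: 0.0
```

```bash
python3 w.py .3 -.28 .235 21
```

```text
t 5.0167 pos [ 0.0342 -0.2876  0.2345] rot [-167.17    7.42  -93.43] j [-96.4  -4.1 -22.   80.2  12.4 177. ] F [0.6 0.2 0.1] M [-0.12  0.2  -0.05] w 0.05 g 0.0
shift [-0.0234 -0.2577  0.0613] turn [-0.273 -0.141 -1.999]
```

>>> play_rows(increments=[[[0,0,0,-0.017,-0.009,-0.125],[0,0,0,-0.017,-0.009,-0.125],[0,0,0,-0.017,-0.009,-0.125],[0,0,0,-0.017,-0.009,-0.125],[0,0,0,-0.017,-0.009,-0.125],[0,0,0,-0.017,-0.009,-0.125],[0,0,0,-0.017,-0.009,-0.125],[0,0,0,-0.017,-0.009,-0.125]]])

```text
clock: 5.68
ee_pos: [0.0344, -0.2861, 0.2346]
tcp_rot: [-171.5, 0.3, -36.6]
contact_force: [-0.2, 0.2, 0.2]
grip_width: 0.586
grasp_force: 0.0
```

>>> play_rows(increments=[[[0,0,0,-0.017,-0.009,-0.125],[0,0,0,-0.017,-0.009,-0.125],[0,0,0,-0.017,-0.009,-0.125],[0,0,0,-0.017,-0.009,-0.125],[0,0,0,-0.017,-0.009,-0.125],[0,0,0,-0.017,-0.009,-0.125],[0,0,0,-0.017,-0.009,-0.125],[0,0,0,-0.017,-0.009,-0.125]]])

```text
clock: 6.35
ee_pos: [0.0344, -0.2861, 0.2346]
tcp_rot: [-179.7, -0.0, 20.1]
contact_force: [-0.6, 0.2, -0.6]
grip_width: 0.589
grasp_force: 0.0
```

```bash
python3 w.py .32 -.2 .235 150
```

```text
t 6.35 pos [ 0.0344 -0.2861  0.2346] rot [-1.7971e+02 -1.0000e-02  2.0120e+01] j [-83.1  -9.9 -25.   75.2  -0.1  76.8] F [-0.6  0.2 -0.6] M [ 0.05 -0.01 -0.02] w 0.0503 g 0.0
shift [ 0.2977  0.0174 -0.0004] turn [-2.000e-03 -6.000e-03 -2.267e+00]
```

>>> play_rows(increments=[[[0.0372,0.0022,0,0,0,0],[0.0372,0.0022,0,0,0,0],[0.0372,0.0022,0,0,0,0],[0.0372,0.0022,0,0,0,0],[0.0372,0.0022,0,0,0,0],[0.0372,0.0022,0,0,0,0],[0.0372,0.0022,0,0,0,0],[0.0372,0.0022,0,0,0,0]]])

```text
clock: 7.02
ee_pos: [0.3219, -0.2009, 0.2348]
tcp_rot: [-179.7, -0.0, 19.8]
contact_force: [-0.8, -2.0, 0.1]
grip_width: 0.586
grasp_force: 0.0
```

>>> play_rows(increments=[[[0,0,0,0,0,-0.125],[0,0,0,0,0,-0.125],[0,0,0,0,0,-0.125],[0,0,0,0,0,-0.125],[0,0,0,0,0,-0.125],[0,0,0,0,0,-0.125],[0,0,0,0,0,-0.125],[0,0,0,0,0,-0.125]]])

```text
clock: 7.68
ee_pos: [0.3201, -0.2021, 0.2346]
tcp_rot: [-179.8, -0.3, 77.4]
contact_force: [0.3, 0.5, 0.5]
grip_width: 0.586
grasp_force: 0.0
```

>>> play_rows(increments=[[[0,0,0,0,0,-0.125],[0,0,0,0,0,-0.125],[0,0,0,0,0,-0.125],[0,0,0,0,0,-0.125],[0,0,0,0,0,-0.125],[0,0,0,0,0,-0.125],[0,0,0,0,0,-0.125],[0,0,0,0,0,-0.125]]])

```text
clock: 8.35
ee_pos: [0.3201, -0.2021, 0.2347]
tcp_rot: [179.8, -0.3, 134.7]
contact_force: [0.0, -0.5, 0.2]
grip_width: 0.585
grasp_force: 0.0
```

```bash
python3 w.py .5645 .1905 .13 -115
```

```text
t 8.35 pos [ 0.3201 -0.2021  0.2347] rot [179.85  -0.29 134.7 ] j [-32.4  -0.7 -17.   73.9   0.2  12.9] F [ 0.  -0.5  0.2] M [-0.06 -0.01  0.04] w 0.05 g 0.0
shift [0.1066 0.4496 0.1064] turn [ 7.000e-03 -1.000e-03 -1.925e+00]
```

>>> play_rows(increments=[[[0.0067,0.0281,0.0066,0,0,0],[0.0067,0.0281,0.0066,0,0,0],[0.0067,0.0281,0.0066,0,0,0],[0.0067,0.0281,0.0066,0,0,0],[0.0067,0.0281,0.0066,0,0,0],[0.0067,0.0281,0.0066,0,0,0],[0.0067,0.0281,0.0066,0,0,0],[0.0067,0.0281,0.0066,0,0,0]]])

```text
clock: 9.02
ee_pos: [0.4438, -0.0051, 0.1825]
tcp_rot: [179.9, -0.3, 134.4]
contact_force: [0.9, -0.1, 0.8]
grip_width: 0.584
grasp_force: 0.0
```

>>> play_rows(increments=[[[0.0067,0.0281,0.0066,0,0,0],[0.0067,0.0281,0.0066,0,0,0],[0.0067,0.0281,0.0066,0,0,0],[0.0067,0.0281,0.0066,0,0,0],[0.0067,0.0281,0.0066,0,0,0],[0.0067,0.0281,0.0066,0,0,0],[0.0067,0.0281,0.0066,0,0,0],[0.0067,0.0281,0.0066,0,0,0]]])

```text
clock: 9.68
ee_pos: [0.5671, 0.1905, 0.1303]
tcp_rot: [179.9, -0.3, 134.4]
contact_force: [0.7, -0.5, -0.0]
grip_width: 0.585
grasp_force: 0.0
```

>>> play_rows(increments=[[[0,0,0,0,0,-0.125],[0,0,0,0,0,-0.125],[0,0,0,0,0,-0.125],[0,0,0,0,0,-0.125],[0,0,0,0,0,-0.125],[0,0,0,0,0,-0.125],[0,0,0,0,0,-0.125],[0,0,0,0,0,-0.125]]])

```text
clock: 10.35
ee_pos: [0.5665, 0.1891, 0.1306]
tcp_rot: [179.7, -0.1, -168.0]
contact_force: [0.0, -0.0, 0.8]
grip_width: 0.587
grasp_force: 0.0
```

>>> play_rows(increments=[[[0,0,0,0,0,-0.125],[0,0,0,0,0,-0.125],[0,0,0,0,0,-0.125],[0,0,0,0,0,-0.125],[0,0,0,0,0,-0.125],[0,0,0,0,0,-0.125],[0,0,0,0,0,-0.125],[0,0,0,0,0,-0.05]]])

```text
clock: 11.02
ee_pos: [0.5665, 0.1891, 0.1306]
tcp_rot: [179.8, 0.2, -114.9]
contact_force: [0.7, -0.1, 0.3]
grip_width: 0.583
grasp_force: 0.0
```

```bash
python3 w.py .5645 .1905 .057 -115
```

```text
t 11.0167 pos [0.5665 0.1891 0.1306] rot [ 179.78    0.21 -114.95] j [ 18.3  23.4  -1.5  65.1   0.3 -46.7] F [ 0.7 -0.1  0.3] M [-0.03  0.02 -0.01] w 0.0498 g 0.0
shift [-0.0001  0.0021  0.0736] turn [0.004 0.004 0.001]
```

>>> play_rows(increments=[[[0,0.0021,0.013,0.004,0.004,0],[0,0,0.015,0,0,0],[0,0,0.015,0,0,0],[0,0,0.015,0,0,0],[0,0,0.01,0,0,0],[0,0,0.005,0,0,0],[0,0,0,0,0,0]]])

```text
clock: 11.6
ee_pos: [0.5642, 0.1899, 0.0568]
tcp_rot: [180.0, -0.1, -115.4]
contact_force: [0.2, -0.5, -0.3]
grip_width: 0.586
grasp_force: 0.0
```

>>> play_rows(increments=[[[0,0,0,0,0,0],[0,0,0,0,0,0],[0,0,0,0,0,0],[0,0,0,0,0,0],[0,0,0,0,0,0],[0,0,0,0,0,0]]], hand=0, newtons=20)

```text
clock: 12.1
ee_pos: [0.5662, 0.1901, 0.0591]
tcp_rot: [-179.8, 0.1, -115.4]
contact_force: [4.0, -4.3, 5.6]
grip_width: 0.146
grasp_force: 26.6
```

```bash
python3 w.py .5645 .1905 .057 175.4
```

```text
t 12.1 pos [0.5662 0.1901 0.0591] rot [-1.7981e+02  8.0000e-02 -1.1538e+02] j [ 18.6  26.4  -8.   55.4  -0.1 -46. ] F [ 4.  -4.3  5.6] M [-0.6  -0.76  0.01] w 0.0125 g 26.58422827720642
shift [0.0003 0.0017 0.002 ] turn [-0.002  0.003  1.208]
```

>>> play_rows(increments=[[[0,-0.0014,-0.002,0,0,0],[0,0,0,0,0,0.1],[0,0,0,0,0,0.1],[0,0,0,0,0,0.1],[0,0,0,0,0,0.1],[0,0,0,0,0,0.1],[0,0,0,0,0,0.1]]])

```text
clock: 12.68
ee_pos: [0.5662, 0.1899, 0.0592]
tcp_rot: [180.0, 0.0, -150.0]
contact_force: [5.8, 1.2, -7.8]
grip_width: 0.146
grasp_force: 24.6
```

>>> play_rows(increments=[[[0,0,0,0,0,0.1],[0,0,0,0,0,0.1],[0,0,0,0,0,0.1],[0,0,0,0,0,0.1],[0,0,0,0,0,0.1],[0,0,0,0,0,0.1],[0,0,0,0,0,0]]])

```text
clock: 13.27
ee_pos: [0.5662, 0.1898, 0.0592]
tcp_rot: [180.0, 0.0, 175.5]
contact_force: [5.3, 1.0, -8.6]
grip_width: 0.146
grasp_force: 24.6
```

```bash
python3 w.py .5645 .1905 .13 175.4
```

```text
t 13.2667 pos [0.5662 0.1898 0.0592] rot [1.7998e+02 1.0000e-02 1.7553e+02] j [18.5 26.5 -7.8 55.7  0.  23. ] F [ 5.3  1.  -8.6] M [ 0.2  -1.14 -0.1 ] w 0.0125 g 24.584493935108185
shift [ 0.0018  0.0005 -0.0708] turn [0.    0.    0.002]
```

>>> play_rows(increments=[[[0,0,0,0,0,0],[0,0,0,0,0,0],[0,0,0,0,0,0],[0,0,0,0,0,0]]], hand=0.05)

```text
clock: 13.6
ee_pos: [0.5658, 0.1896, 0.0601]
tcp_rot: [-180.0, 0.0, 175.9]
contact_force: [0.0, -0.2, 0.1]
grip_width: 0.591
grasp_force: 0.0
```

>>> play_rows(increments=[[[0,0,-0.01,0,0,0],[0,0,-0.02,0,0,0],[0,0,-0.03,0,0,0],[0,0,-0.03,0,0,0],[0,0,-0.03,0,0,0],[0,-0.03,-0.02,0,0,0],[0,-0.035,0,0,0,0],[0,-0.035,0,0,0,0]]])

```text
clock: 14.27
ee_pos: [0.5594, 0.0895, 0.2027]
tcp_rot: [180.0, 0.3, 176.0]
contact_force: [-0.1, 0.4, 0.2]
grip_width: 0.589
grasp_force: 0.0
```

>>> play_rows(increments=[[[0,-0.035,0,0,0,0],[0,-0.035,0,0,0,0],[0.01,-0.035,0,0,0,0],[0.02,-0.035,0,0,0,0],[0.02,-0.035,0,0,0,0],[0.02,-0.035,0,0,0,0],[0.01,-0.035,0,0,0,0],[0,-0.035,0,0,0,0]]], hand=0.075)

```text
clock: 14.93
ee_pos: [0.4564, -0.1847, 0.2015]
tcp_rot: [-180.0, 0.1, 175.9]
contact_force: [2.0, 0.4, 0.3]
grip_width: 0.872
grasp_force: 0.0
```

```bash
python3 w.py .484 -.233 .1 178.6; sed -i 's/0.png/1.png/' a.py; python3 a.py >/dev/null
cat > k.py <<'E'
from h import *
import pickle
for n in("top","side"):
    c=pickle.load(open(n+".pkl","rb"));H,W=c["image"].shape[:2]; uu,vv=np.meshgrid(np.arange(W),np.arange(H))
    o,d=ray(c,np.c_[uu.ravel(),vv.ravel()]); X=(o+d*c["range_z"].ravel()[:,None]).reshape(H,W,3)
    g=cv2.cvtColor(c["image"],6);near=lambda x,y,r:(np.hypot(X[...,0]-x,X[...,1]-y)<r)
    m=near(.563,.19,.035)&(X[...,2]>.075); w=onz(c,np.c_[np.where(m)[::-1]],.081)[:,:2];e=np.linalg.eigh(np.cov(w.T))[1][:,1]
    print(n,"bar",w.mean(0),np.degrees(np.arctan2(e[1],e[0])))
    m=near(.583,.09,.03)&(X[...,2]>.1); print("post",onz(c,np.c_[np.where(m)[::-1]],.107).mean(0))
c=pickle.load(open("top.pkl","rb"))
cv2.imwrite("pics/c1.png",cv2.resize(c["image"][115:285,130:400],(800,504),interpolation=2))
E
python3 k.py
```

```text
t 14.9333 pos [ 0.4564 -0.1847  0.2015] rot [-1.7999e+02  7.0000e-02  1.7589e+02] j [-22.   11.1  -8.5  70.3   0.  -17.9] F [2.  0.4 0.3] M [ 0.03 -0.09  0.03] w 0.0745 g 0.0
shift [-0.0309 -0.0462  0.1015] turn [-0.     0.001 -0.047]
top bar [0.56212876 0.18901578] 176.53488901228238
post [0.58385392 0.08878705 0.107     ]
side bar [0.56630078 0.19135416] 174.75842603551024
post [0.58762897 0.09126787 0.107     ]
```

View pics/c1.png

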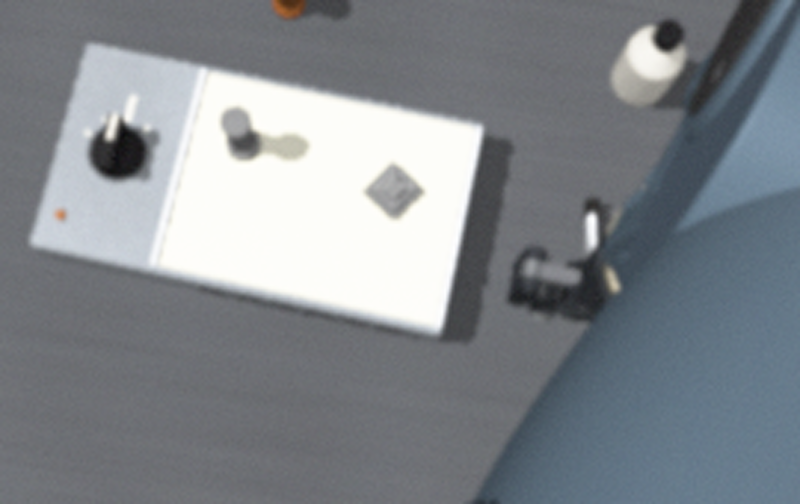

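The pointer (113,125) now lines up with the long mark (130,108), with the bar at -4.4° in both views. Next are the tongs.

>>> play_rows(increments=[[[-0.0155,-0.023,0.02,0,0,-0.024],[-0.0155,-0.023,0.03,0,0,-0.023],[0,0,0.03,0,0,0],[0,0,0.02,0,0,0],[0,0,0,0,0,0]]])

```text
clock: 15.45
ee_pos: [0.4851, -0.2303, 0.0967]
tcp_rot: [179.8, -0.3, 178.6]
contact_force: [-0.9, 0.1, 0.7]
grip_width: 0.88
grasp_force: 0.0
```

```bash
python3 w.py .4845 -.233 .004 178.6; sed -i 's/1.png/2.png/' a.py; python3 a.py >/dev/null; python3 -c "
from h import *
import pickle
c=pickle.load(open('side.pkl','rb'))
print(proj(c,[[.4845,-.233,.02],[.4845,-.233,.1]]))
cv2.imwrite('pics/s2.png',cv2.resize(c['image'][90:210,200:360],(800,600),interpolation=2))"
```

```text
t 15.45 pos [ 0.4851 -0.2303  0.0967] rot [179.84  -0.29 178.57] j [-25.4  19.6 -12.9  57.8   0.  -24. ] F [-0.9  0.1  0.7] M [0.05 0.03 0.02] w 0.0752 g 0.0
shift [ 0.0001 -0.003   0.0926] turn [ 0.003 -0.005 -0.001]
[[284.36617981 156.64261858]
 [286.65704407 132.05507173]]
```

View pics/s2.png

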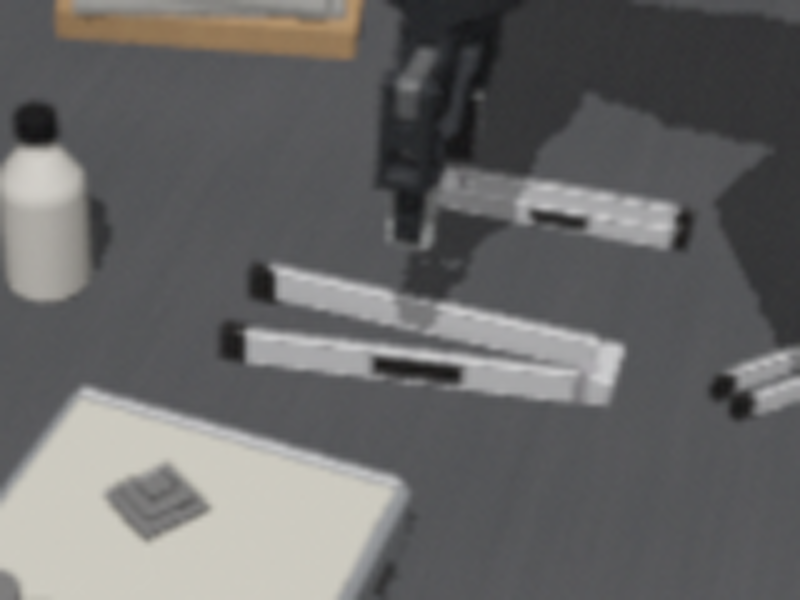

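Crop: finger (410,240) stands above the tongs' black patch (418,370), and the planned grip point (422,333) lies midway between the arms. Going down.

>>> play_rows(increments=[[[0,-0.003,0.012,0.003,-0.005,0],[0,0,0.016,0,0,0],[0,0,0.016,0,0,0],[0,0,0.016,0,0,0],[0,0,0.014,0,0,0],[0,0,0.012,0,0,0],[0,0,0.006,0,0,0],[0,0,0,0,0,0]]], hand=0.075)

```text
clock: 16.22
ee_pos: [0.4882, -0.2345, 0.0087]
tcp_rot: [-179.8, 0.4, 178.6]
contact_force: [0.3, 0.3, 0.3]
grip_width: 0.877
grasp_force: 0.0
```

>>> play_rows(increments=[[[0,0,0,0,0,0],[0,0,0,0,0,0],[0,0,0,0,0,0],[0,0,0,0,0,0],[0,0,0,0,0,0],[0,0,0,0,0,0]]], hand=0.043, newtons=20)

```text
clock: 16.72
ee_pos: [0.4892, -0.2358, 0.0101]
tcp_rot: [-179.7, 0.5, 178.6]
contact_force: [-0.6, -1.8, 9.2]
grip_width: 0.504
grasp_force: 10.0
```

```bash
python3 w.py .4845 -.233 .1 178.6
```

```text
t 16.7167 pos [ 0.4892 -0.2358  0.0101] rot [-179.69    0.53  178.57] j [-25.7  24.6 -19.9  44.9  -0.1 -24.3] F [-0.6 -1.8  9.2] M [-0.22  0.07  0.08] w 0.0431 g 9.979119444033131
shift [ 0.0039  0.0022 -0.0899] turn [-0.005  0.009 -0.   ]
```

>>> play_rows(increments=[[[0,0,-0.004,0,0,0],[0,0,-0.008,0,0,0],[0,0,-0.015,0,0,0],[0,0,-0.02,0,0,0],[0,0,-0.02,0,0,0],[0,0,-0.02,0,0,0],[0,0,-0.02,0,0,0],[0,0,-0.01,0,0,0]]])

```text
clock: 17.38
ee_pos: [0.4878, -0.2347, 0.1282]
tcp_rot: [-179.7, 0.5, 178.6]
contact_force: [0.8, 0.0, -1.3]
grip_width: 0.505
grasp_force: 6.9
```

```bash
python3 w.py .4845 -.233 .1 178.6; sed -i 's/2.png/3.png/' a.py; python3 a.py >/dev/null; python3 -c "
from h import *
import pickle
c=pickle.load(open('side.pkl','rb'))
cv2.imwrite('pics/s3.png',cv2.resize(c['image'][70:190,200:360],(800,600),interpolation=2))"
```

```text
t 17.3833 pos [ 0.4878 -0.2347  0.1282] rot [-179.75    0.5   178.58] j [-25.7  17.9 -10.4  61.1  -0.  -24.3] F [ 0.8  0.  -1.3] M [-0.   -0.02  0.  ] w 0.0432 g 6.901332645211369
shift [0.0035 0.0017 0.0281] turn [-0.004  0.009 -0.   ]
```

View pics/s3.png

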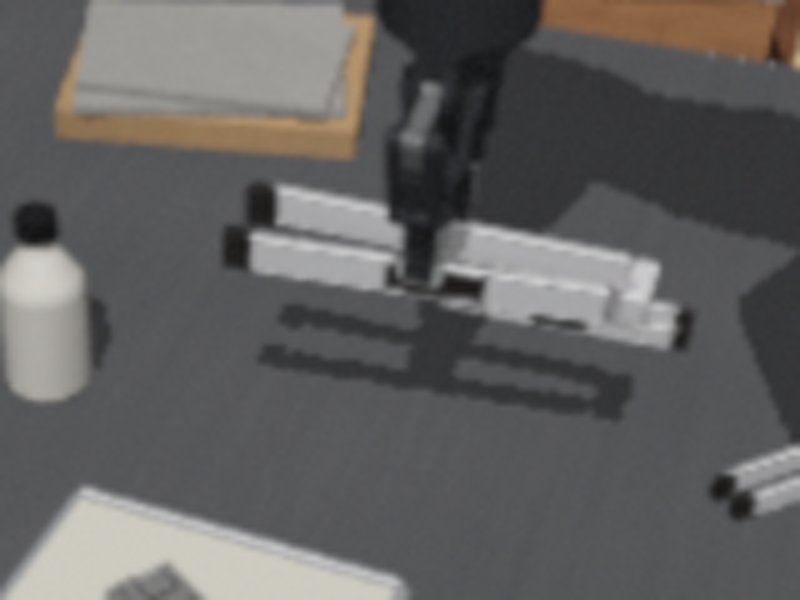

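The tongs are lifted and level, tips at (258,205) and (236,248). The finger is about 10 mm ahead of the patch centre. I'll measure the tips against the TCP.

```bash
cat > tp.py <<'E'
from h import *
import pickle,sys
x0,z0=float(sys.argv[1]),float(sys.argv[2]) # TCP x, z
yc=float(sys.argv[3])
for n in("top","side"):
    c=pickle.load(open(n+".pkl","rb"));H,W=c["image"].shape[:2]; uu,vv=np.meshgrid(np.arange(W),np.arange(H))
    o,d=ray(c,np.c_[uu.ravel(),vv.ravel()]); X=(o+d*c["range_z"].ravel()[:,None]).reshape(H,W,3)
    g=cv2.cvtColor(c["image"],6)
    m=(X[...,0]>x0+.03)&(X[...,0]<x0+.13)&(abs(X[...,1]-yc)<.05)&(abs(X[...,2]-z0-.01)<.03)
    N,L,st,ce=cv2.connectedComponentsWithStats(m.astype(np.uint8))
    for i in range(1,N):
        if st[i,4]<25: continue
        q=X[L==i];dk=q[g[L==i]<60];print(n,st[i],"max",np.round(np.percentile(q,98,axis=0),4),"min",np.round(np.percentile(q,2,axis=0),4))
        t=q[q[:,0]>q[:,0].max()-.02];print("   tip mean",np.round(t.mean(0),4),"dark mean",np.round(dk.mean(0),4) if len(dk) else 0)
E
python3 tp.py .4878 .128 -.2347
```

```text
top [341 169   6  32 138] max [ 0.5857 -0.2065  0.1395] min [ 0.5193 -0.2157  0.1247]
   tip mean [ 0.577  -0.2102  0.1345] dark mean [ 0.5813 -0.2092  0.135 ]
top [358 171   7  12  61] max [ 0.5866 -0.2454  0.1402] min [ 0.5683 -0.2548  0.1198]
   tip mean [ 0.5777 -0.2492  0.1334] dark mean [ 0.5795 -0.2478  0.1361]
side [244 106  33  22 447] max [ 0.59   -0.2047  0.1421] min [ 0.52   -0.2549  0.121 ]
   tip mean [ 0.5821 -0.2285  0.1331] dark mean [ 0.5836 -0.2291  0.1338]
```

>>> play_rows(increments=[[[0.006,0.01,0,0,0,0],[0.006,0.02,0,0,0,0],[0.006,0.03,0,0,0,0],[0.006,0.03,0,0,0,0],[0.006,0.03,0,0,0,0],[0.006,0.03,0,0,0,0],[0.006,0.03,0,0,0,0],[0.006,0.03,0,0,0,0]]])

```text
clock: 18.15
ee_pos: [0.442, -0.0215, 0.1227]
tcp_rot: [-179.8, 0.2, 178.6]
contact_force: [0.6, -0.1, -0.8]
grip_width: 0.504
grasp_force: 6.9
```

>>> play_rows(increments=[[[0.006,0.03,0,0,0,0],[0.006,0.03,0,0,0,0],[0.006,0.03,0,0,0,0],[0.006,0.015,0,0,0,0],[0,0.005,0,0,0,0],[0,0,0,0,0,0]]])

```text
clock: 18.65
ee_pos: [0.4216, 0.0883, 0.1226]
tcp_rot: [-179.8, 0.2, 178.7]
contact_force: [-0.4, -0.6, -0.6]
grip_width: 0.504
grasp_force: 6.9
```

```bash
python3 w.py .424 .0875 .07 178.6;python3 a.py >/dev/null; python3 tp.py .424 .128 .0875; python3 k.py | grep post
```

```text
t 18.65 pos [0.4216 0.0883 0.1226] rot [-179.8     0.22  178.72] j [ 12.    8.3 -24.4  57.1  -0.2  13.3] F [-0.4 -0.6 -0.6] M [ 0.01 -0.03 -0.  ] w 0.0431 g 6.900592924794182
shift [-0.0022 -0.0005  0.0526] turn [-0.004  0.004  0.002]
top [207 181   8  32 125] max [0.5208 0.0755 0.1345] min [0.4569 0.0662 0.115 ]
   tip mean [0.5123 0.0702 0.1294] dark mean [0.5158 0.0696 0.1308]
side [229 198  34  17 296] max [0.5247 0.0764 0.1352] min [0.4605 0.0666 0.115 ]
   tip mean [0.516  0.0731 0.1274] dark mean [0.5161 0.0745 0.1289]
side [222 213  37  17 330] max [0.5235 0.1173 0.1347] min [0.4553 0.1082 0.115 ]
   tip mean [0.5156 0.1144 0.1276] dark mean [0.5168 0.1153 0.1286]Traceback (most recent call last):
  File "k.py", line 7, in <module>
    m=near(.563,.19,.035)&(X[...,2]>.075); w=onz(c,np.c_[np.where(m)[::-1]],.081)[:,:2];e=np.linalg.eigh(np.cov(w.T))[1][:,1]
                                             ~~~^^^^^^^^^^^^^^^^^^^^^^^^^^^^^^^^^
  File "h.py", line 14, in onz
    o,d=ray(c,uv); return o+d*((z-o[2])/d[:,2])[:,None]
        ~~~^^^^^^
  File "h.py", line 10, in ray
    p=cv2.undistortPoints(uv,c["K"],c["D"]).reshape(-1,2)
      ~~~~~~~~~~~~~~~~~~~^^^^^^^^^^^^^^^^^^
cv2.error: OpenCV(4.12.0) /io/opencv/modules/calib3d/src/undistort.dispatch.cpp:347: error: (-215:Assertion failed) CV_IS_MAT(_src) && CV_IS_MAT(_dst) && (_src->rows == 1 || _src->cols == 1) && (_dst->rows == 1 || _dst->cols == 1) && _src->cols + _src->rows - 1 == _dst->rows + _dst->cols - 1 && (CV_MAT_TYPE(_src->type) == CV_32FC2 || CV_MAT_TYPE(_src->type) == CV_64FC2) && (CV_MAT_TYPE(_dst->type) == CV_32FC2 || CV_MAT_TYPE(_dst->type) == CV_64FC2) in function 'cvUndistortPointsInternal'
```

>>> play_rows(increments=[[[0,0,0.008,-0.004,0.004,0],[0,0,0.012,0,0,0],[0,0,0.012,0,0,0],[0,0,0.012,0,0,0],[0,0,0.007,0,0,0],[0,0,0,0,0,0]]])

```text
clock: 19.25
ee_pos: [0.4221, 0.0863, 0.0709]
tcp_rot: [180.0, -0.1, 178.5]
contact_force: [0.2, 0.5, -0.9]
grip_width: 0.503
grasp_force: 6.9
```

```bash
python3 w.py .4935 .0865 .07 178.6;python3 a.py >/dev/null; python3 tp.py .424 .068 .0875|grep -A1 side; python3 -c "
from h import *
import pickle
c=pickle.load(open('side.pkl','rb'))
cv2.imwrite('pics/s4.png',cv2.resize(c['image'][170:290,160:320],(800,600),interpolation=2))"
```

```text
t 19.25 pos [0.4221 0.0863 0.0709] rot [ 1.7999e+02 -7.0000e-02  1.7849e+02] j [ 11.5  11.5 -29.1  49.4   0.   13. ] F [ 0.2  0.5 -0.9] M [ 0.03 -0.03  0.01] w 0.043 g 6.899869690532796
shift [-0.0714  0.0021  0.0008] turn [ 0.    -0.001 -0.002]
side [230 216  32  15 258] max [0.525  0.0753 0.0836] min [0.4615 0.0651 0.0629]
   tip mean [0.5161 0.0717 0.0756] dark mean [0.517  0.0734 0.0775]
side [223 230  36  17 295] max [0.5241 0.1159 0.0842] min [0.4553 0.1062 0.0632]
   tip mean [0.5154 0.1129 0.076 ] dark mean [0.5167 0.1139 0.0779]
```

View pics/s4.png

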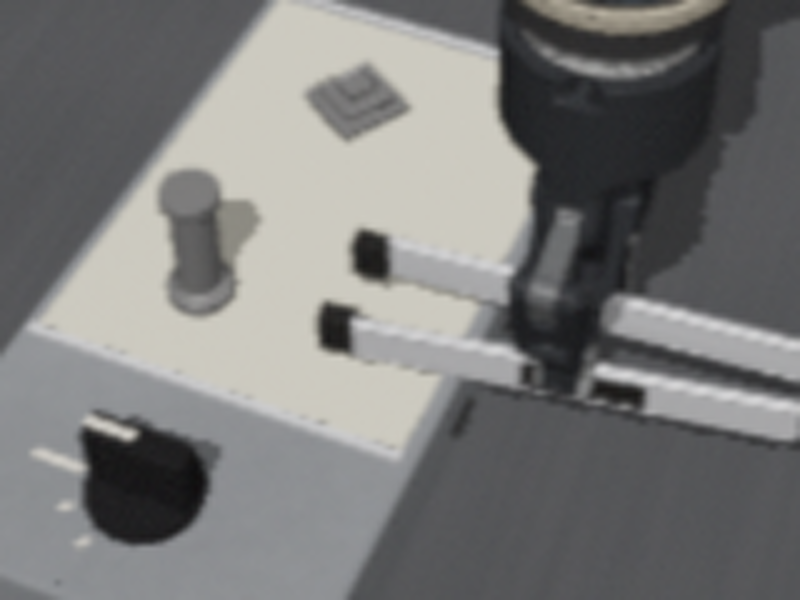

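The crop shows both pads (370,255) and (338,328) straddling the line to the post (197,240), clear of the plate, with the pointer at the long mark. Advancing.

>>> play_rows(increments=[[[-0.006,0.0005,0,0,0,0],[-0.012,0.0005,0,0,0,0],[-0.014,0.0005,0,0,0,0],[-0.014,0.0005,0,0,0,0],[-0.012,0.0005,0,0,0,0],[-0.009,0,0,0,0,0],[-0.0044,0,0,0,0,0],[0,0,0,0,0,0]]])

```text
clock: 20.02
ee_pos: [0.4956, 0.088, 0.0729]
tcp_rot: [179.9, 0.1, 178.6]
contact_force: [-0.3, -0.9, -0.5]
grip_width: 0.509
grasp_force: 6.9
```

```bash
python3 w.py .4935 .0868 .07 178.6;python3 a.py >/dev/null; python3 -c "
from h import *
import pickle
c=pickle.load(open('side.pkl','rb'))
d=pickle.load(open('top.pkl','rb'))
cv2.imwrite('pics/s5.png',np.hstack([cv2.resize(c['image'][180:260,160:240],(400,400),interpolation=2),cv2.resize(d['image'][130:210,170:250],(400,400),interpolation=2)]))"
```

```text
t 20.0167 pos [0.4956 0.088  0.0729] rot [1.7994e+02 1.5000e-01 1.7856e+02] j [ 10.1  17.6 -20.   52.2   0.   11.5] F [-0.3 -0.9 -0.5] M [0.04 0.03 0.03] w 0.0435 g 6.899465399910696
shift [ 0.0021 -0.0013  0.0029] turn [ 0.001  0.003 -0.001]
```

View pics/s5.png

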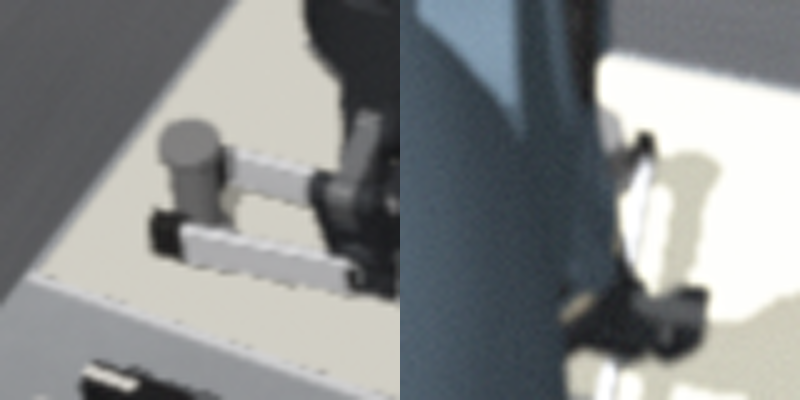

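Pads (168,235) and (205,165) straddle the shaft, about 4 mm too far in. I'll back off 4 mm, drop 2 mm, centre and close.

>>> play_rows(increments=[[[0.004,0.001,0.002,0,0,0],[0,0.001,0,0,0,0],[0,0,0,0,0,0]]])

```text
clock: 20.37
ee_pos: [0.4897, 0.0903, 0.0707]
tcp_rot: [180.0, 0.1, 178.6]
contact_force: [-0.8, -1.7, -0.4]
grip_width: 0.504
grasp_force: 6.9
```

>>> play_rows(increments=[[[0,0,0,0,0,0],[0,0,0,0,0,0],[0,0,0,0,0,0]]], hand=0.039)

```text
clock: 20.62
ee_pos: [0.4906, 0.0902, 0.0709]
tcp_rot: [179.9, 0.1, 178.6]
contact_force: [-0.2, -0.4, -0.6]
grip_width: 0.455
grasp_force: 7.5
```

>>> play_rows(increments=[[[0,0,0,0,0,0],[0,0,0,0,0,0],[0,0,0,0,0,0],[0,0,0,0,0,0],[0,0,0,0,0,0],[0,0,0,0,0,0]]], hand=0.03, newtons=25)

```text
clock: 21.12
ee_pos: [0.4906, 0.0902, 0.0708]
tcp_rot: [180.0, 0.1, 178.6]
contact_force: [0.2, -0.7, -1.2]
grip_width: 0.427
grasp_force: 25.6
```

```bash
python3 w.py .4935 .0868 .17 178.6;python3 a.py >/dev/null; python3 -c "
from h import *
import pickle
c=pickle.load(open('side.pkl','rb'))
cv2.imwrite('pics/s6.png',cv2.resize(c['image'][180:270,160:280],(800,600),interpolation=2))"
```

```text
t 21.1167 pos [0.4906 0.0902 0.0708] rot [1.7995e+02 1.0000e-01 1.7858e+02] j [ 10.4  17.4 -20.8  51.7   0.   11.8] F [ 0.2 -0.7 -1.2] M [-0.05 -0.05 -0.03] w 0.0365 g 25.63883302558679
shift [-0.0032 -0.0032 -0.0992] turn [ 0.001  0.002 -0.   ]
```

View pics/s6.png

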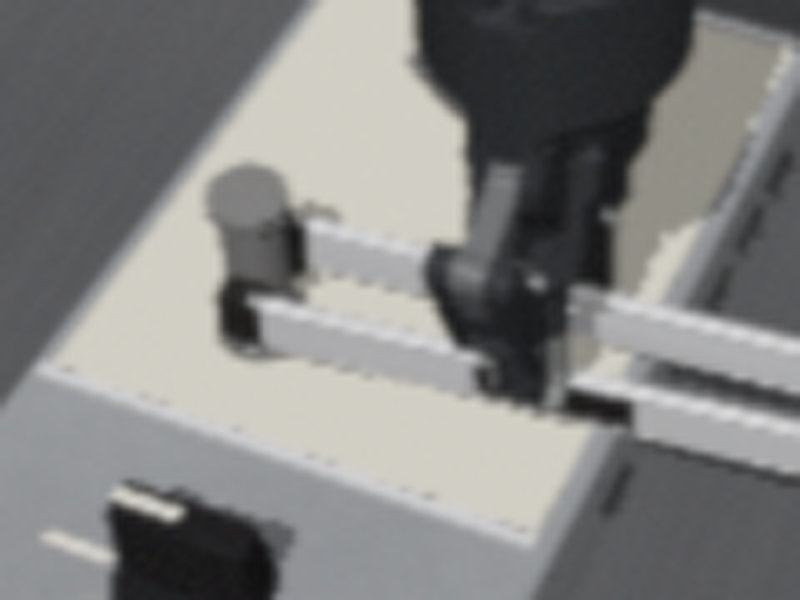

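The pads (240,315) and (290,235) are closed on the shaft, width 36.5 mm as expected, and the post is upright. Lifting.

>>> play_rows(increments=[[[0,0,-0.004,0,0,0],[0,0,-0.008,0,0,0],[0,0,-0.014,0,0,0],[0,0,-0.018,0,0,0],[0,0,-0.018,0,0,0],[0,0,-0.018,0,0,0],[0,0,-0.014,0,0,0],[0,0,-0.006,0,0,0]]])

```text
clock: 21.88
ee_pos: [0.4913, 0.0903, 0.1734]
tcp_rot: [179.9, 0.3, 178.6]
contact_force: [0.3, -0.1, -2.1]
grip_width: 0.423
grasp_force: 25.7
```

>>> play_rows(increments=[[[0,0,-0.002,0,0,0],[0,0,0,0,0,0],[0,0,0,0,0,0],[0,0,0,0,0,0],[0,0,0,0,0,0],[0,0,0,0,0,0]]])

```text
clock: 22.38
ee_pos: [0.49, 0.09, 0.1721]
tcp_rot: [180.0, 0.0, 178.6]
contact_force: [-0.4, -0.1, -1.6]
grip_width: 0.424
grasp_force: 25.7
```

```bash
cat > v.py <<'E'
from h import *
c=cam("side");H,W=c["image"].shape[:2]; uu,vv=np.meshgrid(np.arange(W),np.arange(H))
o,d=ray(c,np.c_[uu.ravel(),vv.ravel()]); X=(o+d*c["range_z"].ravel()[:,None]).reshape(H,W,3)
m=(np.hypot(X[...,0]-.586,X[...,1]-.092)<.03)&(X[...,2]>.12)&(X[...,2]<.25)
q=X[m];print("post z range",q[:,2].min(),q[:,2].max())
for a,b in((.145,.152),(.155,.162),(.175,.19),(.19,.2),(.2,.22)):
    k=q[(q[:,2]>a)&(q[:,2]<b)];print(a,b,len(k),np.round(k.mean(0),4) if len(k) else 0, np.round(np.ptp(k,axis=0),3) if len(k) else 0)
m=(np.hypot(X[...,0]-.586,X[...,1]-.092)<.03)&(X[...,2]>.052)&(X[...,2]<.11);print("left on plate",m.sum())
E
python3 w.py; python3 v.py
```

```text
t 22.3833 pos [0.49   0.09   0.1721] rot [1.7997e+02 4.0000e-02 1.7858e+02] j [ 10.4  12.6 -11.   66.3   0.   11.8] F [-0.4 -0.1 -1.6] M [-0.01  0.03 -0.  ] w 0.0362 g 25.677612237632275
post z range 0.145349165434834 0.20885413714548567
0.145 0.152 28 [0.5851 0.105  0.149 ] [0.022 0.009 0.007]
0.155 0.162 11 [0.5773 0.0933 0.1615] [0.029 0.036 0.002]
0.175 0.19 190 [0.5792 0.0969 0.1805] [0.037 0.042 0.015]
0.19 0.2 36 [0.5849 0.099  0.194 ] [0.017 0.013 0.009]
0.2 0.22 136 [0.5876 0.0945 0.2064] [0.026 0.027 0.009]
left on plate 0
```

```bash
python3 -c "
from cell import bot
print(bot.close_job())"
```

```text
the job is handed in; nothing more can be done
None
```

I turned the selector to off, lifted the grey post upright about 10 cm off the plate in the large tongs, and handed the job in still holding it, at 22.4 s on the clock.

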